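# Find the unlatched duct flap and push it open

### The job

One of the four teal flaps of the wiring duct is no longer held by its catch. Press the flaps on their black pads to find the one that rocks, then push that one's pad down until the flap stands open at about 45 degrees or more, and leave it open with the other three shut. Do not pick up or shift the tin, the reel, the spray can or the screwdriver.

Things in the scene. Friction and masses are not known exactly. Their poses are not given: they have to be found in the camera images.
- duct: painted grey wiring duct fixed on the bench, 150 mm (its x) by 440 mm (its y), top 85 mm above the bench; origin under its centre at bench level; x points across it away from the robot, y along the row of flaps, z up. Four identical teal flaps lie in its top, centres at y = -150, -50, 50, 150 mm, in openings 114 mm (x) by 84 mm (y), open inside to 60 mm below the top where no catch stands
- pad_1 (a point): middle of the black 34 mm square pad on flap 1's near half, at duct y = -150 mm, 85 mm above the bench when shut. The flap is a teal plate 110 mm (duct x) by 80 mm (duct y), 6 mm thick, flush with the duct's top, turning on a pin along duct y through its middle; the pad lies 35 mm from the pin, towards the robot. Any flap may be the unheld one
- flap_1 (a joint): tilt of flap 1 in rad: 0 shut, growing as the pad side sinks into the duct and the far side rises; stop at 1.1. Held by its hidden catch it stays firm (under 0.03) at 6 N; unheld it yields to 1 to 2 N on its pad and stays at any tilt it is left at. Fingers 22 mm broad (along duct x) pushing the pad straight down to 40 mm below the duct's top tilt it beyond 0.8
- pad_2 (a point): middle of the black 34 mm square pad on flap 2's near half, at duct y = -50 mm, 85 mm above the bench when shut. The flap is a teal plate 110 mm (duct x) by 80 mm (duct y), 6 mm thick, flush with the duct's top, turning on a pin along duct y through its middle; the pad lies 35 mm from the pin, towards the robot. Any flap may be the unheld one
- flap_2 (a joint): tilt of flap 2 in rad: 0 shut, growing as the pad side sinks into the duct and the far side rises; stop at 1.1. Held by its hidden catch it stays firm (under 0.03) at 6 N; unheld it yields to 1 to 2 N on its pad and stays at any tilt it is left at. Fingers 22 mm broad (along duct x) pushing the pad straight down to 40 mm below the duct's top tilt it beyond 0.8
- pad_3 (a point): middle of the black 34 mm square pad on flap 3's near half, at duct y = 50 mm, 85 mm above the bench when shut. The flap is a teal plate 110 mm (duct x) by 80 mm (duct y), 6 mm thick, flush with the duct's top, turning on a pin along duct y through its middle; the pad lies 35 mm from the pin, towards the robot. Any flap may be the unheld one
- flap_3 (a joint): tilt of flap 3 in rad: 0 shut, growing as the pad side sinks into the duct and the far side rises; stop at 1.1. Held by its hidden catch it stays firm (under 0.03) at 6 N; unheld it yields to 1 to 2 N on its pad and stays at any tilt it is left at. Fingers 22 mm broad (along duct x) pushing the pad straight down to 40 mm below the duct's top tilt it beyond 0.8
- pad_4 (a point): middle of the black 34 mm square pad on flap 4's near half, at duct y = 150 mm, 85 mm above the bench when shut. The flap is a teal plate 110 mm (duct x) by 80 mm (duct y), 6 mm thick, flush with the duct's top, turning on a pin along duct y through its middle; the pad lies 35 mm from the pin, towards the robot. Any flap may be the unheld one
- flap_4 (a joint): tilt of flap 4 in rad: 0 shut, growing as the pad side sinks into the duct and the far side rises; stop at 1.1. Held by its hidden catch it stays firm (under 0.03) at 6 N; unheld it yields to 1 to 2 N on its pad and stays at any tilt it is left at. Fingers 22 mm broad (along duct x) pushing the pad straight down to 40 mm below the duct's top tilt it beyond 0.8
- tin: loose teal flux tin, 70 mm across, 24 mm high, on the bench between duct and robot; origin under its centre
- reel: loose black solder reel standing on its flange, 44 mm across, 30 mm high, on the bench between duct and robot; origin under its centre
- spray: loose black and orange spray can with a pale top, 62 mm across, 170 mm high, on the bench off the duct's right-hand end; origin under its centre
- driver: loose screwdriver lying on the bench beyond the duct; origin at its middle, handle towards its own -x

How it is judged:
At the end, for the whole second after the job is handed in: exactly one flap stands open at rest, tilted more than 0.7 rad (40 degrees), and the other three are shut (under 0.1 rad) (((value of joint flap_1 above 0.7 rad and velocity of joint flap_1 between -0.05 and 0.05 rad/s and value of joint each of flap_2, flap_3, flap_4 below 0.1 rad) or (value of joint flap_2 above 0.7 rad and velocity of joint flap_2 between -0.05 and 0.05 rad/s and value of joint each of flap_1, flap_3, flap_4 below 0.1 rad) or (value of joint flap_3 above 0.7 rad and velocity of joint flap_3 between -0.05 and 0.05 rad/s and value of joint each of flap_1, flap_2, flap_4 below 0.1 rad) or (value of joint flap_4 above 0.7 rad and velocity of joint flap_4 between -0.05 and 0.05 rad/s and value of joint each of flap_1, flap_2, flap_3 below 0.1 rad))); the robot touches nothing.
It fails at once if the tin is shifted or lifted by more than 20 mm (distance of tin from where it was at the start of the episode above 0.02 m).
It fails at once if the reel is shifted or lifted by more than 20 mm (distance of reel from where it was at the start of the episode above 0.02 m).
It fails at once if the spray is shifted or lifted by more than 20 mm (distance of spray from where it was at the start of the episode above 0.02 m).
It fails at once if the driver is shifted or lifted by more than 20 mm (distance of driver from where it was at the start of the episode above 0.02 m).
It also fails if it takes over 42 s, if anything falls off the work surface, if the arm or the gripper's body presses on something with over 40 N, if the wrist force passes 120 N, or if a joint passes its speed limit or range.

### The arm

A 7-joint arm with a two-finger parallel gripper is mounted at the origin on the work surface. World frame = base frame: x ahead of the robot, y to its left, z up, the work surface at z = 0. Lengths are in m, angles in rad, forces in N, time in s.
With the tool pointing down it reaches from about 0.35 to 0.9 m from the base axis. Payload 8.1 kg.
Tool frame: the origin (TCP) lies at the centre of the arm's flange, where the gripper is bolted on; the fingertips stand 178 mm ahead of it and the grasp point (between the pads) lies 159 mm ahead of it; z points along the fingers, y is the direction in which the jaws open and shut (so a half turn about z gives the same grasp; the last joint's range is limited). The gripper opens to 92 mm and grips with 3 to 60 N. Pads are 19 mm wide; open, the fingers measure 130 mm over their backs; the gripper's body (75 mm by 190 mm) begins 47 mm behind the grasp point.
Start: joints at [-1.374, 0.434, 0.025, 1.573, -0.012, 1.134, -0.075], TCP at [0.185, 0.597, 0.405] pointing down, gripper open.
Joint ranges: [-2.62, 2.62], [-0.44, 2.09], [-1.27, 1.32], [0.08, 2.57], [-1.32, 4.46], [0.12, 2], [-2.74, 2.74]. Speed limits (rad/s): [2.22, 2.22, 3.01, 3.01, 3.14, 3.14, 3.14].

### API

Orientations are given as a rotation vector (axis times angle).
In Python, from cell import arm, get_image, camera_model gives the robot as it stands. The module is installed in compiled form; this text tells all that it offers.
- The arm moves only by the shell command python3 -m pendant 'ROWS' [FORCE]. ROWS is JSON, a list that holds one entry, the list of rows, each a list of 7 numbers: the shift along the tool's x, y, z in mm, then the turn, a rotation vector about the tool's x, y, z in rad, then the closure, from -1 (fully open) to 1 (shut). In form: [[[x, y, z, rx, ry, rz, hand], ...]]. A call has 1 to 20 rows; each row is the pose to reach, as a shift and turn from the pose commanded when the call began, along the tool's axes at that moment; what a row does not reach only later rows make up. A row lasts 1/8 s, in which the tool goes at most 62.5 mm and 10.7 degrees, less where a joint would pass 70% of its speed; a pose out of reach is approached as far as the arm can. A call with a gripper value outside its range is refused whole. The fingers move at their own pace and stop on an object; FORCE is the grip in N (left out, the last holds). Time passes only in rows, so rows that repeat a pose let the fingers close. It gives the time, the measured TCP pose, the force and the opening at its end, in the units of the state.
- arm.observe(): the state, without advancing time (a new reading comes with each control period).
- get_image(name): name is "side" or "top"; returns the picture (420x560x3 uint8, red, green, blue); there is no depth.
- camera_model(name): a dict with "fx", "fy", "cx", "cy" (pixels), "position" and "orientation" of the camera in the world. Camera axes: x right, y down, z forward; pixel columns grow to the right and rows downward; lengths in m; the calibration is good to about 2 mm. A picture is of the moment at which its call begins. camera_model takes no time and is no camera call.
- arm.sign_off(): hands the job in, once; it reports no verdict.
The state is a dict: "clock": time; "joints": joint angles; "dq": joint speeds; "joint_efforts": joint torques, N m; "position": TCP position; "ee_rot": TCP orientation; "force": force on the tool from outside, world axes, zero at the start; "ft_torque": the same for the moment, N m; "width": opening from 0.0 (shut) to 1.0 (fully open).
Only numpy, scipy, OpenCV 4.12 (cv2) and the standard library are available. Lean on these libraries where they do the work, as an engineer would, in place of code of your own. Each camera call takes 0.05 s, during which the arm holds its last target.

## Working session

There is one attempt and no reset: what is moved stays moved. The work goes in short steps, Python scripts to look and compute and a shell command to move; the robot and the scene stay as the last step left them, time stands still between calls to the robot, and variables do not carry over. Pictures are saved under pics/ and viewed, and the job is handed in when it is done.

```bash
mkdir -p pics; python3 - <<'E'
from cell import arm,get_image,camera_model
import cv2
print(arm.observe())
for n in("side","top"):
    print(camera_model(n)); cv2.imwrite(f"pics/{n}0.png",get_image(n)[:,:,::-1])
E
```

```text
{'clock': 0.0, 'joints': array([-1.37360299,  0.43522283,  0.02498296,  1.5741319 , -0.01157899,
        1.13398643, -0.0750896 ]), 'dq': array([-0.00011858,  0.00071552, -0.00033218,  0.00081681, -0.00129256,
        0.00053347, -0.00015704]), 'joint_efforts': array([-1.17861258e-03, -6.67858672e+01,  9.84564275e-01, -3.14457464e+01,
       -6.06346875e-02,  4.30490007e-02,  1.66990621e-04]), 'position': array([0.18454487, 0.59687906, 0.4039315 ]), 'ee_rot': array([-4.69234972e-01, -3.10627854e+00,  2.51686855e-03]), 'force': array([ 0.54630645,  0.34948478, -0.25604637]), 'ft_torque': array([-0.00381684, -0.0483736 , -0.04597439]), 'width': 0.9989930334002416}
{'fx': 452.6700675462925, 'fy': 452.6700675462925, 'cx': 262.439868823921, 'cy': 216.43154283223495, 'position': array([ 0.47426976, -0.74197606,  0.89339598]), 'orientation': array([-2.43140004,  0.16141281, -0.08325367])}
{'fx': 395.5408583276209, 'fy': 395.5408583276209, 'cx': 280.0500654003285, 'cy': 210.2488295188361, 'position': array([ 0.38846227, -0.02574023,  0.97504533]), 'orientation': array([-2.17123314,  2.11367311, -0.24164839])}
```

View pics/side0.png

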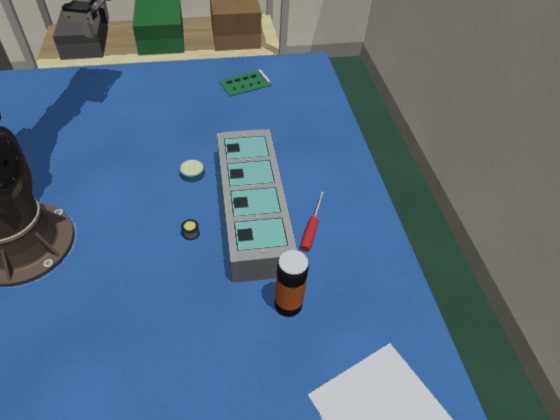

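View pics/top0.png

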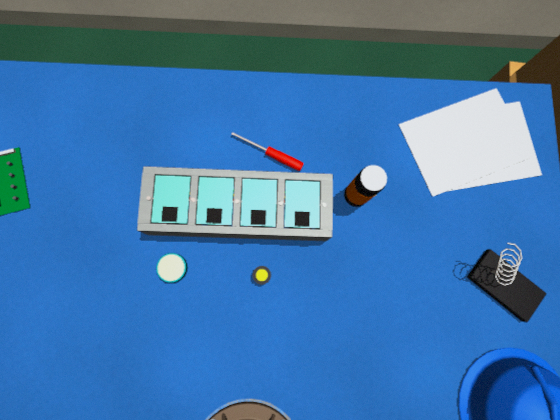

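The top view shows the duct with four pads at about (169,213), (213,215), (258,217) and (302,218). The tin is at (172,267), the reel at (261,275) and the spray can at (365,185), near the right end of the duct. The side view shows the same pads at about (233,148), (236,173), (241,202) and (245,235). I'll measure these next.

```bash
cat > h.py <<'E'
import numpy as np,cv2
from scipy.spatial.transform import Rotation as R
from cell import arm,get_image,camera_model
def ray(n,u,v):
    c=camera_model(n); d=R.from_rotvec(c['orientation']).apply([(u-c['cx'])/c['fx'],(v-c['cy'])/c['fy'],1]); return c['position'],d
def onz(n,u,v,z):
    p,d=ray(n,u,v); return p+d*(z-p[2])/d[2]
def tri(a,b):
    (p,d),(q,e)=ray('side',*a),ray('top',*b)
    d=d/np.linalg.norm(d);e=e/np.linalg.norm(e)
    s=np.linalg.lstsq(np.c_[d,-e],q-p,rcond=None)[0]; x=p+s[0]*d;y=q+s[1]*e
    return (x+y)/2,np.linalg.norm(x-y)
def pads(n,im):
    roi={'top':(130,160,340,250),'side':(215,125,300,285)}[n]
    x0,y0,x1,y1=roi; g=im[y0:y1,x0:x1].astype(int)
    hsv=cv2.cvtColor(im,cv2.COLOR_RGB2HSV)[y0:y1,x0:x1]
    teal=cv2.inRange(hsv,(78,60,90),(98,255,255))
    hull=np.zeros_like(teal)
    cs,_=cv2.findContours(teal,cv2.RETR_EXTERNAL,cv2.CHAIN_APPROX_NONE)
    out=[]
    for c in cs:
        if cv2.contourArea(c)<150: continue
        m=np.zeros_like(teal); cv2.drawContours(m,[cv2.convexHull(c)],-1,255,-1)
        k=((g.max(2)<60)&(m>0)).astype(np.uint8)
        N,l,s,ce=cv2.connectedComponentsWithStats(k)
        if N<2: continue
        i=1+s[1:,4].argmax(); out.append((ce[i][0]+x0,ce[i][1]+y0,s[i,4]))
    return out
E
python3 - <<'E'
from h import *
T=sorted(pads('top',get_image('top')),key=lambda a:-a[0]);S=sorted(pads('side',get_image('side')),key=lambda a:-a[1])
P=[]
for t in T: print('top',np.round(t,1),onz('top',*t[:2],.085).round(4))
for t in S: print('side',np.round(t,1),onz('side',*t[:2],.085).round(4))
for s,t in zip(S,T): print(tri(s[:2],t[:2]))
print('tin',onz('top',172,267,.024),'reel',onz('top',261,275,.03),'spray top',onz('top',372,178,.17),onz('side',293,262,.17))
s=arm.observe(); print(R.from_rotvec(s['ee_rot']).as_matrix().round(3))
E
```

```text
top [301.9 218.3 182. ] [ 0.5379 -0.1103  0.085 ]
top [257.8 216.8 176. ] [ 0.5383 -0.0095  0.085 ]
top [213.8 215.3 181. ] [0.5389 0.0903 0.085 ]
top [169.  213.7 189. ] [0.5395 0.191  0.085 ]
side [244.6 234.3 124. ] [ 0.5361 -0.1083  0.085 ]
side [240.1 202.   97. ] [ 0.5366 -0.0087  0.085 ]
side [236.1 173.   75. ] [0.5371 0.0922 0.085 ]
side [232.6 147.5  59. ] [0.5375 0.1913 0.085 ]
(array([ 0.53669268, -0.11010789,  0.08753586]), np.float64(0.0015717985522876422))
(array([ 0.53727556, -0.00963228,  0.08625649]), np.float64(0.001645729884314066))
(array([0.53768863, 0.08989202, 0.08743515]), np.float64(0.0015043146730472235))
(array([0.53844233, 0.19070897, 0.08576963]), np.float64(0.001933651139659185))
tin [0.42267069 0.1894653  0.024     ] reel [ 0.40893561 -0.02064309  0.03      ] spray top [ 0.61497757 -0.25057874  0.17      ] [ 0.61478302 -0.25456238  0.17      ]
[[-0.955  0.295 -0.   ]
 [ 0.295  0.955 -0.001]
 [-0.    -0.001 -1.   ]]
```

The pads are consistent in both views: z about 0.086, 100 mm spacing, within 2 mm. I'll work out the shift to above pad 4.

```bash
python3 - <<'E'
from h import *
s=arm.observe(); M=R.from_rotvec(s['ee_rot'])
print(M.inv().apply(np.array([.5380,.1905,.178+.120])-s['position'])*1000, M.inv().apply([0,0,1]))
G=R.from_matrix(np.array([[-1,0,0],[0,1,0],[0,0,-1]]))
print((M.inv()*G).as_rotvec())
E
```

```text
[-457.70211428 -283.84939793  106.56377666] [-1.21976408e-04 -9.40787216e-04 -9.99999550e-01]
[-9.52015831e-04 -2.00069121e-05 -2.99893025e-01]
```

```bash
python3 -m pendant '[[[-40,-25,0,0,0,-0.03,1],[-80,-50,0,0,0,-0.06,1],[-120,-75,0,0,0,-0.09,1],[-160,-100,10,0,0,-0.12,1],[-200,-125,20,0,0,-0.15,1],[-240,-150,30,0,0,-0.18,1],[-280,-175,40,0,0,-0.21,1],[-320,-200,50,0,0,-0.24,1],[-360,-225,60,0,0,-0.27,1],[-400,-250,75,0,0,-0.3,1],[-440,-272,90,-0.001,0,-0.3,1],[-458,-284,100,-0.001,0,-0.3,1],[-458,-284,106,-0.001,0,-0.3,1],[-458,-284,106,-0.001,0,-0.3,1],[-458,-284,106,-0.001,0,-0.3,1]]]' 20
python3 - <<'E'
from h import *
s=arm.observe(); print(s); print(R.from_rotvec(s['ee_rot']).as_matrix().round(4))
for n in("side","top"): cv2.imwrite(f"pics/{n}1.png",get_image(n)[:,:,::-1])
E
```

```text
clock: 2.08
position: [0.5376, 0.1919, 0.2991]
ee_rot: [-0.004, 3.141, 0.003]
force: [0.2, 0.1, 0.7]
width: 0.005
{'clock': 2.075, 'joints': array([-0.51533365,  0.45590384,  0.10923322,  1.83832327, -0.06601647,
        0.84989572,  1.19947506]), 'dq': array([-0.00029855, -0.00229884,  0.00465824, -0.00358411,  0.00142274,
       -0.00020333,  0.00309876]), 'joint_efforts': array([ 4.39768285e-01, -6.20853853e+01,  2.44646564e+00, -2.58089268e+01,
        2.38428562e-02,  9.00496286e-02, -1.24261505e-02]), 'position': array([0.53759331, 0.19193472, 0.29910966]), 'ee_rot': array([-3.60323090e-03,  3.14138891e+00,  2.81999615e-03]), 'force': array([0.17621841, 0.11561796, 0.73377177]), 'ft_torque': array([ 0.00493347,  0.02348868, -0.06317295]), 'width': 0.004618097055810519}
[[-1.0e+00 -2.3e-03  2.0e-04]
 [-2.3e-03  1.0e+00  1.8e-03]
 [-2.0e-04  1.8e-03 -1.0e+00]]
```

View pics/side1.png

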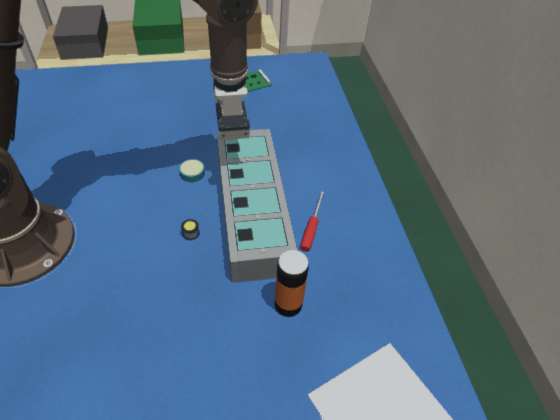

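View pics/top1.png

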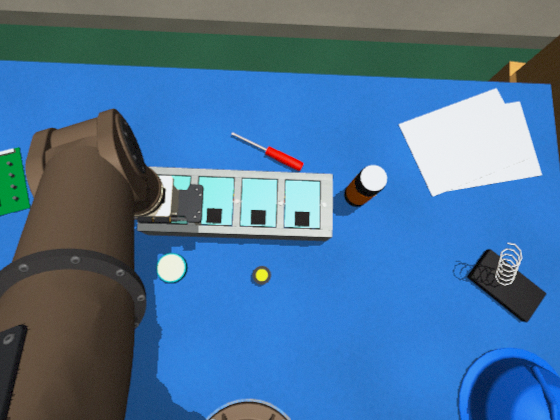

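```bash
python3 -m pendant '[[[0,-1,15,0,0,0,1],[0,-1,28,0,0,0,1],[0,-1,33,0,0,0,1],[0,-1,33,0,0,0,1]]]'
```

```text
clock: 2.68
position: [0.5381, 0.1894, 0.265]
ee_rot: [0.0, -3.141, -0.001]
force: [-0.0, 0.6, 0.1]
width: 0.007
```

The side view shows the closed fingertips near (235,134), just above pad 4. The top view shows the hand over flap 4. Next I'll step down slowly in small pushes and read the force each time.

```bash
for i in 1 2 3; do :; done; python3 -m pendant '[[[0,0,1,0,0,0,1],[0,0,1.5,0,0,0,1],[0,0,1.5,0,0,0,1]]]'; python3 -m pendant '[[[0,0,1,0,0,0,1],[0,0,1.5,0,0,0,1],[0,0,1.5,0,0,0,1]]]'
```

```text
clock: 3.05
position: [0.5383, 0.1895, 0.2645]
ee_rot: [-0.0, 3.141, 0.002]
force: [0.7, -0.6, 0.6]
width: 0.006
clock: 3.42
position: [0.5383, 0.1896, 0.2631]
ee_rot: [-0.0, 3.141, 0.002]
force: [-1.0, -0.0, 4.8]
width: 0.003
```

```bash
python3 -m pendant '[[[0,0,0.3,0,0,0,1],[0,0,0.3,0,0,0,1]]]'; python3 -c "
from h import *
for i in range(3): print(arm.observe()['force'],arm.observe()['position'])"
```

```text
clock: 3.68
position: [0.5384, 0.1896, 0.263]
ee_rot: [-0.0, 3.141, 0.002]
force: [-2.2, -1.3, 8.3]
width: 0.001
[-2.24056213 -1.25787284  8.34189604] [0.53835063 0.18955055 0.26299992]
[-2.24056213 -1.25787284  8.34189604] [0.53835063 0.18955055 0.26299992]
[-2.24056213 -1.25787284  8.34189604] [0.53835063 0.18955055 0.26299992]
```

Flap 4 is firm: the force rose to 8 N with the tip still at 85 mm. On to pad 3.

```bash
python3 -m pendant '[[[0,0,-10,0,0,0,1],[0,-20,-14,0,0,0,1],[0,-50,-14,0,0,0,1],[0,-80,-14,0,0,0,1],[0.5,-100,-14,0,0,0,1],[0.5,-100,-8,0,0,0,1],[0.5,-100,-3,0,0,0,1],[0.5,-100,-2,0,0,0,1],[0.5,-100,-2,0,0,0,1]]]'; python3 -m pendant '[[[0,0,1,0,0,0,1],[0,0,1.5,0,0,0,1],[0,0,1.5,0,0,0,1]]]'
```

```text
clock: 4.8
position: [0.5377, 0.0904, 0.2641]
ee_rot: [0.002, -3.141, -0.002]
force: [0.5, 0.1, 0.3]
width: 0.003
clock: 5.18
position: [0.5378, 0.0897, 0.2629]
ee_rot: [-0.0, 3.141, 0.002]
force: [-0.2, -0.0, 0.5]
width: 0.008
```

```bash
python3 -m pendant '[[[0,0,0.5,0,0,0,1],[0,0,0.5,0,0,0,1],[0,0,0.5,0,0,0,1]]]'
```

```text
clock: 5.55
position: [0.5378, 0.0896, 0.2624]
ee_rot: [-0.0, 3.141, 0.002]
force: [-1.2, 0.5, 2.1]
width: 0.005
```

```bash
python3 -m pendant '[[[0,0,0.5,0,0,0,1],[0,0,0.5,0,0,0,1],[0,0,0.5,0,0,0,1]]]'
```

```text
clock: 5.92
position: [0.5378, 0.0895, 0.2618]
ee_rot: [-0.0, 3.141, 0.002]
force: [-0.3, 1.0, 1.9]
width: 0.008
```

```bash
python3 -m pendant '[[[0,0,0.7,0,0,0,1],[0,0,1,0,0,0,1],[0,0,1,0,0,0,1]]]'
```

```text
clock: 6.3
position: [0.5378, 0.0895, 0.2608]
ee_rot: [-0.0, 3.141, 0.002]
force: [-0.3, 0.2, 1.6]
width: 0.011
```

Flap 3 gives way at about 1.6 N and the tip is now more than 2 mm down. I'll continue carefully.

```bash
python3 -m pendant '[[[0,0,1.5,0,0,0,1],[0,0,3,0,0,0,1],[0,0,4.5,0,0,0,1],[0,0,6,0,0,0,1]]]'
```

```text
clock: 6.8
position: [0.538, 0.0895, 0.2548]
ee_rot: [-0.0, 3.141, 0.002]
force: [0.1, 0.2, 2.0]
width: 0.005
```

```bash
python3 -m pendant '[[[0,0,2,0,0,0,1],[0,0,4,0,0,0,1],[0,0,6,0,0,0,1],[0,0,8,0,0,0,1],[0,0,10,0,0,0,1],[0,0,12,0,0,0,1],[0,0,14,0,0,0,1],[0,0,16,0,0,0,1]]]'
```

```text
clock: 7.8
position: [0.5377, 0.0895, 0.2386]
ee_rot: [0.0, -3.141, -0.002]
force: [-0.6, 0.4, 1.6]
width: 0.007
```

```bash
python3 -m pendant '[[[0,0,2,0,0,0,1],[0,0,4,0,0,0,1],[0,0,6,0,0,0,1],[0,0,8,0,0,0,1],[0,0,8,0,0,0,1]]]'
```

```text
clock: 8.43
position: [0.5377, 0.0896, 0.2306]
ee_rot: [0.0, -3.141, -0.002]
force: [-0.7, 0.7, 0.5]
width: 0.004
```

```bash
python3 -m pendant '[[[0,0,2,0,0,0,1],[0,0,4,0,0,0,1],[0,0,6,0,0,0,1],[0,0,8,0,0,0,1],[0,0,10,0,0,0,1],[0,0,10,0,0,0,1],[0,0,10,0,0,0,1]]]'
python3 - <<'E'
from h import *
for n in("side","top"): cv2.imwrite(f"pics/{n}2.png",get_image(n)[:,:,::-1])
E
```

```text
clock: 9.3
position: [0.5377, 0.0896, 0.2208]
ee_rot: [0.0, -3.142, -0.002]
force: [-0.3, -0.7, 0.6]
width: 0.005
```

View pics/side2.png

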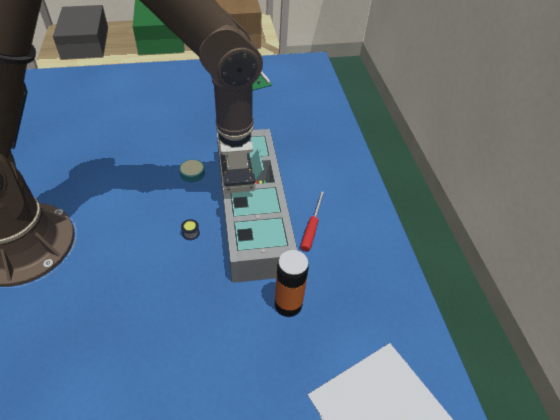

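The side view shows flap 3 tilted up at about (258,165), with the duct interior visible beside it and the fingers inside the opening. I'll retract straight up.

```bash
python3 -m pendant '[[[0,0,-4,0,0,0,1],[0,0,-10,0,0,0,1],[0,0,-20,0,0,0,1],[0,0,-35,0,0,0,1],[0,0,-55,0,0,0,1],[0,0,-80,0,0,0,1],[0,0,-110,0,0,0,1],[30,0,-140,0,0,0,1],[70,20,-160,0,0,0,1],[110,60,-170,0,0,0,1],[130,100,-170,0,0,0,1],[140,140,-170,0,0,0,1],[140,180,-170,0,0,0,1],[140,220,-170,0,0,0,1],[140,260,-170,0,0,0,1],[140,300,-170,0,0,0,1],[140,300,-170,0,0,0,1],[140,300,-170,0,0,0,1]]]'
python3 - <<'E'
from h import *
for n in("side","top"):
    im=get_image(n)[:,:,::-1]; x0,y0,w,h=(200,110,130,210) if n=="side" else (120,120,280,180)
    cv2.imwrite(f"pics/{n}3.png",im); cv2.imwrite(f"pics/{n}3z.png",cv2.resize(im[y0:y0+h,x0:x0+w],None,fx=2.8,fy=2.8,interpolation=cv2.INTER_CUBIC))
E
```

```text
clock: 11.65
position: [0.3978, 0.3887, 0.3916]
ee_rot: [0.0, 3.141, 0.001]
force: [0.2, 0.0, -0.4]
width: 0.004
```

View pics/side3z.png

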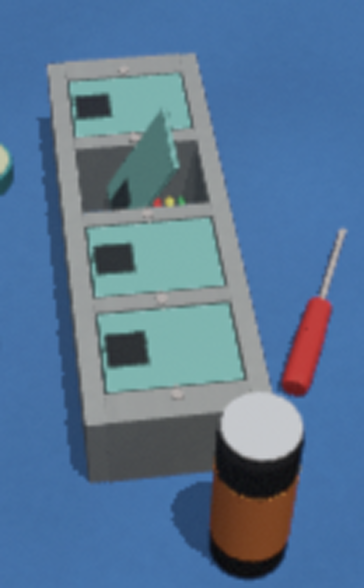

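View pics/top3z.png

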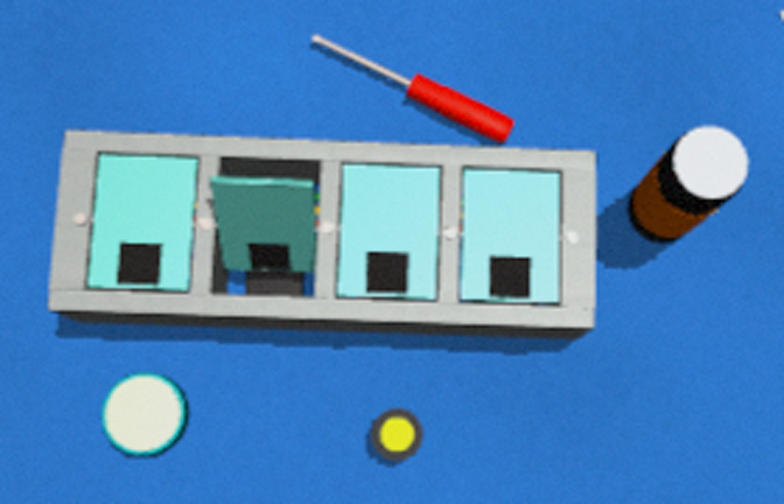

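Both zooms show flap 3 (the third from the right end) standing open and the other three flush. Its raised edge runs from about (196,184) to (232,184) in the top view and from (258,149) to (264,169) in the side view. I'll check the tilt from these corners.

```bash
python3 - <<'E'
from h import *
for a,b in [((258.2,149.3),(195.7,183.6)),((263.6,168.9),(231.8,184.3))]:
    x,e=tri(a,b); print(x.round(4),round(e,4),'tilt',np.arctan2(x[2]-.083,x[0]-(.5378+.035)))
T=sorted(pads('top',get_image('top')),key=lambda a:-a[0])
for t in T: print(np.round(t,1))
print('tin',onz('top',120+145/2.8,120+415/2.8,.024))
E
```

```text
[0.5994 0.1276 0.1278] 0.0025 tilt 1.0339647641525032
[0.6007 0.0487 0.133 ] 0.0004 tilt 1.0617655711466778
[301.9 218.3 181. ]
[257.8 216.9 175. ]
[215.8 211.4 129. ]
[169.  213.7 188. ]
tin [0.4198286 0.1897595 0.024    ]
```

The tilt comes out at about 1.05 rad, which is consistent in height and plate length (55 mm × sin gives about 47 mm). The other three pads are where they were, to within 0.1 px. I'm handing in.

```bash
python3 -c "
from cell import arm
print(arm.observe()['clock']); print(arm.sign_off())"
```

```text
11.8
the job is handed in; nothing more can be done
None
```

Flap 3 was the unheld one. It now stands open at about 1.05 rad (60°), and I handed the job in at 11.8 s.

- **Finding it:** I pressed pad 4 first. It stayed firm: the force rose to 8.3 N, slightly above the 6 N you gave for a held flap, with the tip still at 85 mm. Pad 3 then gave way at about 1.5–2 N. I did not press flaps 1 and 2, because flap 3 was already clearly loose.
- **Opening it:** I pushed pad 3 down to 42 mm below the duct's top, lifted straight out and moved the arm clear to the robot's left.
- **Flap checks:** The two corners of flap 3's raised edge, measured from both cameras, gave 1.03 and 1.06 rad. The pads of flaps 1, 2 and 4 were within 0.1 px of where they started.
- **Loose objects:** The final pictures showed the tin, reel, spray can and screwdriver where they had been. I only re-measured the tin, and it agreed within 3 mm using pixel positions picked by eye.

No check failed or disagreed beyond the camera calibration of about 2 mm.

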